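# Tuck the peg tin into the corner between caddy and upstand

### The job

The peg tin has been left askew near the front of the black shelf. Without lifting or tipping it, push it along the shelf with your fingers until its long side lies flat against the upstand at the back of the shelf and its end is up against the side of the two-tier caddy, square in that corner. Do not shove the caddy out of its place, leave the pump bottle, the funnel and the brush where they are, and take the hand away when done.

Things in the scene. Friction and masses are not known exactly. Their poses are not given: they have to be found in the camera images.
- shelf: Fixed black melamine riser shelf, 300 deep (x) by 720 mm wide (y). Origin: under its middle at bench height; x points from front edge (x = -150 mm) to back, y along it to the left, z up. Board top 80 mm above the origin. Along the whole back edge an upstand 15 mm thick rises 40 mm above the board; its front face (the stop) is the plane x = +135 mm.
- tin: Closed oblong aluminium peg tin, flat lid, rounded corners, 100 mm (x) by 160 mm (y, long way) by 56 mm high, 0.25 to 0.5 kg, loose; starts mid-shelf, turned up to 0.5 rad from square. Origin: centre of its underside. Home: square to the shelf, origin 50 mm in front of the upstand's face and 155 mm from the caddy's origin along y. Either long side may lie at the upstand.
- caddy: White plastic two-tier caddy, two loaded baskets one above the other, 190 mm deep (x) by 150 mm wide (y), rims 76 and 200 mm up, stock up to 245 mm. Loose, 2.6 kg; slides if pushed too hard (over about 15 N). Stands square near the shelf's left or right end. Origin: centre of its underside; flat sides at y = +75 and -75 mm. The tin goes to the side facing the shelf's middle.
- bottle: Closed pump bottle with a press-button top, 62 mm diameter, 182 mm high, its short spout reaching 45 mm from the axis; stands near the other end of the shelf. To be left alone. Origin: centre of its underside.
- funnel: Folded silicone funnel, a flat stepped disc of 80 mm diameter with a hanging tab reaching 54 mm from the axis, 36 mm high at the spout, lying near one end of the shelf's front edge. To be left alone. Origin: centre of its underside.
- brush: Small bamboo brush lying on its bristles, 132 mm long (its y) by 42 mm wide and 32 mm high, near the other end of the shelf's front edge. To be left alone. Origin: centre of its underside.
Things that resemble listed ones, but are neither listed nor needed, are in the scene too. Leave any pink or yellow look-alike of the tin alone.

How it is judged:
By the outcome, as a careful person would: the job done as asked, in the order asked, and still so for the second after the job is handed in, with the robot touching nothing.
It also fails if it takes over 51 s, if anything falls off the work surface, if the arm or the gripper's body presses on something with over 40 N, if the wrist force passes 120 N, or if a joint passes its speed limit or range.

### The arm

A 7-joint arm with a two-finger parallel gripper is mounted at the origin on the work surface. World frame = base frame: x ahead of the robot, y to its left, z up, the work surface at z = 0. Lengths are in mm, angles in degrees, forces in N, time in s.
With the tool pointing down it reaches from about 400 to 850 mm from the base axis. Payload 10.4 kg.
Tool frame: the origin (TCP) lies at the centre of the arm's flange, where the gripper is bolted on; the fingertips stand 182 mm ahead of it and the grasp point (between the pads) lies 164 mm ahead of it (r.nose_length is the distance from the TCP to the fingertips, in mm); x points along the fingers, z is the direction in which the jaws open and shut, and the axes are right-handed (so a half turn about x gives the same grasp; the last joint's range is limited). The gripper opens to 87 mm and grips with 3 to 60 N. Pads are 19 mm wide; open, the fingers measure 117 mm over their backs; the gripper's body (75 mm by 190 mm) begins 51 mm behind the grasp point.
Start: joints at [67.918, 19.034, -3.707, 83.658, 1.238, 77.344, -5.071], TCP at [221.822, -584.318, 404.776] pointing down, gripper open.
Joint ranges: [-148.97, 148.97], [-28.65, 121.19], [-84.17, 76.75], [9.2, 138.47], [-72.65, 252.65], [3.7, 117.97], [-149.18, 149.18]. Speed limits (degrees/s): [127.2, 127.2, 159.86, 159.86, 180, 180, 180].

### API

Orientations are given as [roll, pitch, yaw] about the fixed x, y, z axes, in that order (R = Rz(yaw) Ry(pitch) Rx(roll)).
In Python, from bench import r gives the robot as it stands.
- The arm moves only by the shell command python3 -m crank 'ROWS' [OPENING]. ROWS is JSON, a list that holds one entry, the list of rows, each a list of 4 numbers: the shift along the tool's x, y, z in m, then the turn about the tool's x in degrees. In form: [[[dx, dy, dz, spin], ...]]. A call has 1 to 20 rows; each row shifts and turns the pose as measured when the row begins, along the tool's axes as they then stand; what a row does not reach is not made up. A row lasts 1/10 s, in which the tool goes at most 50 mm and 8.59 degrees, less where a joint would pass 70% of its speed; a pose out of reach is approached as far as the arm can. A call with a gripper value outside its range is refused whole. OPENING is the opening, from 0 (shut) to 1 (fully open), set as the call begins (- or left out, the last holds). The fingers move at their own pace and stop on an object; the grip force is fixed at half the most. Time passes only in rows, so rows that do not move let the fingers close. It gives the time, the measured TCP pose, the force and the opening at its end, in the units of the state.
- r.get_state(): the state, without advancing time (a new reading comes with each control period).
- r.snapshot(name): name is "scene" or "top" or "wrist"; returns (picture, depth): 420x560x3 uint8, red, green, blue; 420x560 float32, mm along the optical axis (not along the pixel's ray), 0 where there is no reading.
- r.get_calibration(name): a dict with "intrinsics" (3x3 intrinsics, pixels), "origin" and "orientation" of the camera in the world. Camera axes: x right, y up, looking along -z (the intrinsics and any distortion apply to the point x, -y, -z); pixel columns grow to the right and rows downward; lengths in mm; the calibration is good to about 2 mm. A picture is of the moment at which its call begins: read the wrist's pose just before it. get_calibration takes no time and is no camera call; for the wrist camera it gives the pose at the moment of the call.
- r.finish_job(): hands the job in, once; it reports no verdict.
The state is a dict: "time_s": time; "joints": joint angles; "dq": joint speeds; "joint_torque": joint torques, N m; "tool_pos": TCP position; "tool_rot": TCP orientation; "wrist_force": force on the tool from outside, world axes, zero at the start; "wrist_torque": the same for the moment, N m; "width": opening from 0.0 (shut) to 1.0 (fully open).
Only numpy, scipy, OpenCV 4.12 (cv2) and the standard library are available. Lean on these libraries where they do the work, as an engineer would, in place of code of your own. Each camera call takes 0.05 s, during which the arm holds its last target.

## Working session

There is one attempt and no reset: what is moved stays moved. The work goes in short steps, Python scripts to look and compute and a shell command to move; the robot and the scene stay as the last step left them, time stands still between calls to the robot, and variables do not carry over. Pictures are saved under pics/ and viewed, and the job is handed in when it is done.

```bash
ls; mkdir -p pics; python3 - <<'E'
from bench import r
import cv2,numpy as np
s=r.get_state(); print(s)
for n in ["scene","top"]:
    c=r.get_calibration(n); print(n,c)
    p,d=r.snapshot(n); cv2.imwrite(f"pics/{n}0.png",p[...,::-1]); np.save(f"pics/{n}0.npy",d)
E
```

```text
pics
{'time_s': 0.0, 'joints': array([67.91674091, 19.0723946 , -3.70649213, 83.70603819,  1.23716741,
       77.34499482, -5.06990247]), 'dq': array([ 0.02628549, -0.04500896, -0.07279945,  0.03833698,  0.02820066,
        0.00057904, -0.08218161]), 'joint_torque': array([-9.03439723e-04, -6.23267269e+01,  2.39871209e-02, -3.89898133e+01,
       -6.14892016e-02,  4.00010333e-02,  1.02730435e-04]), 'tool_pos': array([ 221.77731201, -584.18530883,  403.94888447]), 'tool_rot': array([-177.45074209,   89.9164019 ,  113.33900698]), 'wrist_force': array([ 0.36516115, -0.25562171, -0.1758959 ]), 'wrist_torque': array([-0.04445917,  0.01442793,  0.03975026]), 'width': 0.9994567938578885}
scene {'intrinsics': array([[468.29566893,   0.        , 281.0484325 ],
       [  0.        , 468.29566893, 212.85312741],
       [  0.        ,   0.        ,   1.        ]]), 'origin': array([1054.01116025,  -47.67174292, 1317.89584868]), 'orientation': array([27.38153103,  0.61713573, 91.93130643])}
top {'intrinsics': array([[539.47082147,   0.        , 271.30117379],
       [  0.        , 539.47082147, 204.17826197],
       [  0.        ,   0.        ,   1.        ]]), 'origin': array([ 140.68696698, -114.59947836, 1532.25677178]), 'orientation': array([ 10.96636804,  -0.10733182, -89.95493319])}
```

View pics/scene0.png

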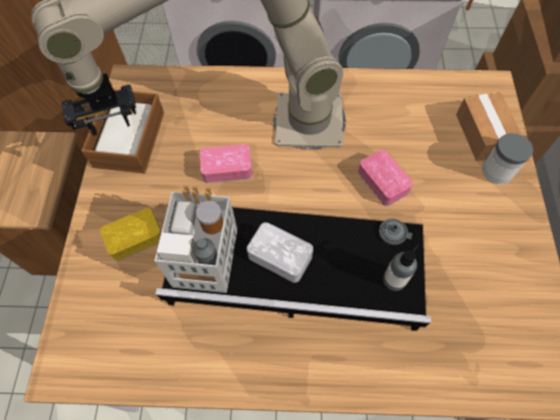

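View pics/top0.png

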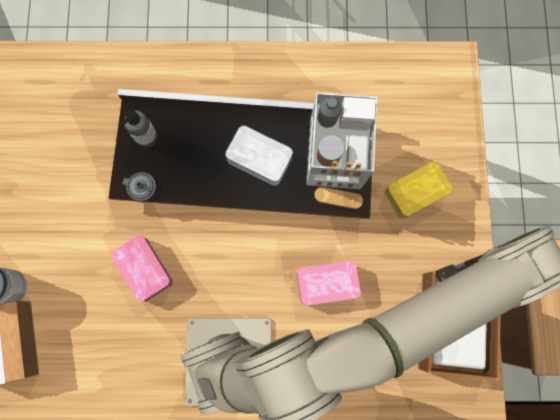

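Candidates in the top view are the silver tin at (259,155), the yellow look-alike at (420,190), and pink ones at (140,268) and (329,283). Only the silver one is aluminium and on the shelf, so I choose that one. The caddy is at (342,140), which is the right-hand, -y end. Next I'll take measurements and a close crop.

```bash
cat > h.py <<'E'
import numpy as np,cv2
from scipy.spatial.transform import Rotation as Ro
from bench import r
def world(d,c):
    K=c["intrinsics"];R=Ro.from_euler("xyz",c["orientation"],degrees=True).as_matrix()
    v,u=np.mgrid[:d.shape[0],:d.shape[1]]
    P=np.stack([(u-K[0,2])/K[0,0]*d,-(v-K[1,2])/K[1,1]*d,-d],-1)
    return P@R.T+c["origin"]
def proj(p,c):
    K=c["intrinsics"];R=Ro.from_euler("xyz",c["orientation"],degrees=True).as_matrix()
    q=(np.atleast_2d(p)-c["origin"])@R
    return np.c_[K[0,2]+K[0,0]*q[:,0]/-q[:,2],K[1,2]+K[1,1]*q[:,1]/q[:,2]]
E
python3 - <<'E'
from h import *
for n in ["top","scene"]:
    d=np.load(f"pics/{n}0.npy");c=r.get_calibration(n);W=world(d,c);np.save(f"pics/{n}W.npy",W)
    ok=d>0
    img=cv2.imread(f"pics/{n}0.png")
    # tin top
    m=(abs(W[...,2]-136)<8)&ok&(W[...,0]>350)
    nl,lab,st,ce=cv2.connectedComponentsWithStats(m.astype(np.uint8))
    for i in range(1,nl):
        if st[i,4]>150:
            p=W[lab==i]; print(n,"z136 comp",st[i],cv2.minAreaRect(p[:,:2].astype(np.float32)),p[:,2].mean())
    m=(abs(W[...,2]-120)<6)&ok
    nl,lab,st,ce=cv2.connectedComponentsWithStats(m.astype(np.uint8))
    for i in range(1,nl):
        if st[i,4]>100:
            p=W[lab==i]; print(n,"z120 comp",st[i],cv2.minAreaRect(p[:,:2].astype(np.float32)))
    m=(abs(W[...,2]-80)<6)&ok
    p=W[m];print(n,"board",cv2.minAreaRect(p[:,:2].astype(np.float32)),p[:,2].mean())
cv2.imwrite("pics/crop0.png",cv2.resize(cv2.imread("pics/top0.png")[80:225,100:400],None,fx=2.6,fy=2.6,interpolation=cv2.INTER_CUBIC))
W=np.load("pics/topW.npy")
for u,v in [(259,155),(310,101),(122,93),(342,140),(374,98),(310,98),(338,197)]: print(u,v,W[v,u].round())
E
```

```text
top z136 comp [ 226  126   67   56 2167] ((551.5999145507812, -83.12904357910156), (162.40679931640625, 103.64240264892578), 62.95541763305664) 135.98727837100358
top z120 comp [ 118   89  196   21 1148] ((711.156982421875, 38.91876220703125), (543.2735595703125, 20.248910903930664), 85.88125610351562)
top board ((346.4098815917969, -50.595703125), (765.3961181640625, 1309.2957763671875), 0.5501862168312073) 79.33830710078146
scene z136 comp [ 248  223   65   54 2028] ((550.92236328125, -80.29100036621094), (162.8925018310547, 104.85340881347656), 62.336082458496094) 138.70061302982216
scene z120 comp [289  99  44  17 101] ((46.1591796875, -0.7573089599609375), (141.70509338378906, 56.60063171386719), 86.04297637939453)
scene z120 comp [ 156  288  276   35 1669] ((704.186767578125, -46.623199462890625), (720.4562377929688, 19.05621910095215), 85.68245697021484)
scene board ((281.6385192871094, -274.55615234375), (1831.3663330078125, 834.9321899414062), 82.67984771728516) 81.35871779421653
259 155 [545. -84. 137.]
310 101 [ 755. -234.   -4.]
122 93 [727. 296. 124.]
342 140 [ 564. -297.  211.]
374 98 [ 652. -370.  275.]
310 98 [ 766. -234.   -7.]
338 197 [ 435. -296.  113.]
```

View pics/crop0.png

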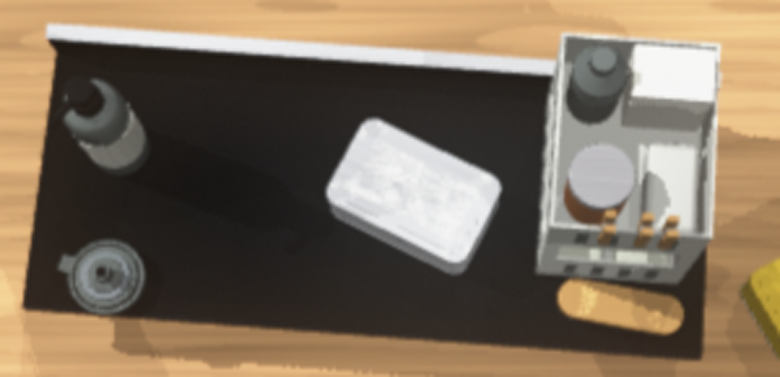

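```bash
python3 - <<'E'
from h import *
W=np.load("pics/topW.npy");d=np.load("pics/top0.npy")
z=W[...,2]
m=(abs(z-120)<4)&(W[...,0]>660)&(W[...,0]<745)&(W[...,1]>-230)&(W[...,1]<300)
p=W[m]; k=np.polyfit(p[:,1],p[:,0],1);print("upst top",k, np.degrees(np.arctan(k[0])),m.sum(), "y",p[:,1].min(),p[:,1].max())
res=p[:,0]-np.polyval(k,p[:,1]);print("spread",np.percentile(res,[1,5,50,95,99]))
Ws=np.load("pics/sceneW.npy");zs=Ws[...,2]
m=(abs(zs-120)<5)&(Ws[...,0]>660)&(Ws[...,0]<745)&(abs(Ws[...,1])<420)
q=Ws[m];k2=np.polyfit(q[:,1],q[:,0],1);print("scene",k2,"y",q[:,1].min(),q[:,1].max(),q[:,2].mean())
res=q[:,0]-np.polyval(k2,q[:,1]);print("spread",np.percentile(res,[1,5,50,95,99]))
psi=-np.arctan(k[0]); 
ex=np.array([np.cos(psi),np.sin(psi)]);ey=np.array([-ex[1],ex[0]])
print("psi",np.degrees(psi))
# shelf frame coords of things
for n,WW in (("top",W),("scene",Ws)):
    m=(abs(WW[...,2]-280)<6)&(WW[...,0]>400)&(WW[...,1]<-150)
    a=WW[m]; xs=a[:,:2]@ex; ys=a[:,:2]@ey
    print(n,"caddy rim sx",np.percentile(xs,[1,99]),"sy",np.percentile(ys,[1,99]),cv2.minAreaRect(a[:,:2].astype(np.float32)))
    a=WW[(abs(WW[...,2]-136)<8)&(WW[...,0]>400)&(WW[...,0]<640)&(WW[...,1]>-180)&(WW[...,1]<20)]
    rc=cv2.minAreaRect(a[:,:2].astype(np.float32)); B=cv2.boxPoints(rc); print("tin s corners",np.c_[B@ex,B@ey].round(),"ctr",np.array(rc[0])@ex,np.array(rc[0])@ey)
    a=q[:,:2] if n=="scene" else p[:,:2]
    print("upst sx pct",np.percentile(a@ex,[2,50,98]),"sy",np.percentile(a@ey,[.5,99.5]))
s=r.get_state();R=Ro.from_euler("xyz",s["tool_rot"],degrees=True).as_matrix();print("tool R cols x,y,z:\n",R.round(3))
E
```

```text
upst top [7.52326419e-02 7.07915248e+02] 4.30240793931692 919 y -229.58466389576563 299.8027854614314
spread [-8.69106447 -7.60762348 -0.06677327  8.09505014  9.23888461]
scene [7.68413640e-02 7.07708757e+02] y -405.88449402222034 312.1720794680766 121.95692262408556
spread [-26.64220716  -8.25549042   0.58876128   7.68276024   8.49819296]
psi -4.30240793931692
top caddy rim sx [482.44502686 679.59604047] sy [-325.89028879 -176.17220761] ((560.6527099609375, -293.96978759765625), (150.54168701171875, 199.30101013183594), 85.84609985351562)
tin s corners [[ 477.  -96.]
 [ 573. -136.]
 [ 635.   13.]
 [ 540.   53.]] ctr 556.2818894468634 -41.513408583649245
upst sx pct [697.50549587 705.85374497 714.78966622] sy [-176.12719138  350.7871257 ]
scene caddy rim sx [487.36078371 679.50083737] sy [-323.0801429  -172.83071264] ((559.5863647460938, -291.23675537109375), (151.77328491210938, 199.81298828125), 85.74359893798828)
tin s corners [[ 475.  -93.]
 [ 571. -134.]
 [ 636.   15.]
 [ 540.   57.]] ctr 555.3933357255171 -38.73419335532317
upst sx pct [696.44617917 706.2047802  713.64025365] sy [-350.09556904  363.04739202]
tool R cols x,y,z:
 [[-0.     0.935  0.355]
 [ 0.001  0.355 -0.935]
 [-1.    -0.    -0.001]]
```

Checks against the given sizes:
- The tin's top is at z = 136, and it measures about 160×100 mm.
- The upstand face is at shelf-rotated sx ≈ 698.
- The caddy face is at sy ≈ -175.
- The tin's centre is at (556, -40), turned -22.6° from the shelf.

Pushing its front side with both open fingers parallel to the upstand should square it. I'll turn the jaws parallel to the shelf first, then move over.

```bash
cat > st.py <<'E'
from h import *
def S():
    s=r.get_state();R=Ro.from_euler("xyz",s["tool_rot"],degrees=True).as_matrix()
    psi=np.radians(-4.30);ex=np.array([np.cos(psi),np.sin(psi)]);ey=np.array([-ex[1],ex[0]])
    p=s["tool_pos"];f=s["wrist_force"]
    print("t%.2f sx %.1f sy %.1f tipz %.1f | jawang err %.2f tilt %s | F sx %.1f sy %.1f z %.1f w %.2f"%(s["time_s"],p[:2]@ex,p[:2]@ey,p[2]-182,
      np.degrees(np.arctan2(R[:2,1]@ey,R[:2,1]@ex)),R[:2,0].round(3),f[:2]@ex,f[:2]@ey,f[2],s["width"]))
if __name__=="__main__": S()
E
python3 -m crank '[[[0,0,0,8.4],[0,0,0,8.4],[0,0,0,8.3],[0,0,0,0],[0,0,0,0]]]'; python3 st.py
```

```text
time_s: 0.6
tool_pos: [221.6, -583.9, 401.7]
tool_rot: [-150.9, 89.7, 114.2]
wrist_force: [0.0, -0.5, -0.0]
width: 1.0
t0.60 sx 264.7 sy -565.6 tipz 219.7 | jawang err -0.60 tilt [-0.002  0.005] | F sx 0.1 sy -0.5 z -0.0 w 1.00
```

```bash
python3 -m crank '[[[0,0.004,-0.03,0],[0,0.006,-0.03,0],[0,0.006,-0.03,0],[0,0.006,-0.03,0],[0,0.006,-0.03,0],[0,0.006,-0.03,0],[0,0.006,-0.03,0],[0,0.006,-0.03,0],[0,0.006,-0.03,0],[0,0.006,-0.03,0]]]'; python3 st.py
```

```text
time_s: 1.6
tool_pos: [300.0, -279.7, 400.7]
tool_rot: [-119.9, 89.6, 147.4]
wrist_force: [-0.0, -0.4, 0.7]
width: 1.0
t1.60 sx 320.1 sy -256.4 tipz 218.7 | jawang err 1.57 tilt [-0.006  0.004] | F sx 0.0 sy -0.4 z 0.7 w 1.00
```

```bash
python3 -m crank '[[[0,0.012,-0.03,0.5],[0,0.012,-0.03,0.5],[0,0.012,-0.03,0.4],[0,0.012,-0.03,0],[0,0.012,-0.03,0],[0,0.012,-0.03,0],[0,0.012,-0.03,0],[0,0.012,-0.01,0],[0,0.006,0,0],[0,0,0,0]]]'; python3 st.py
```

```text
time_s: 2.6
tool_pos: [416.2, -51.3, 401.6]
tool_rot: [-62.9, 89.7, -154.4]
wrist_force: [-0.6, -0.4, -0.0]
width: 1.0
t2.60 sx 418.8 sy -19.9 tipz 219.6 | jawang err 2.76 tilt [-0.004 -0.002] | F sx -0.6 sy -0.4 z -0.0 w 1.00
```

```bash
python3 -m crank '[[[0,0.003,0.01,2.8],[0.02,0,0,0],[0.02,0,0,0],[0.02,0,0,0],[0.02,0,0,0],[0.015,0,0,0],[0.01,0,0,0],[0.008,0,0,0],[0,0,0,0]]]'; python3 st.py; python3 - <<'E'
from h import *
p,d=r.snapshot("top");cv2.imwrite("pics/a.png",cv2.resize(p[80:260,100:400,::-1],None,fx=2.6,fy=2.6,interpolation=cv2.INTER_CUBIC))
E
```

```text
time_s: 3.5
tool_pos: [415.7, -75.9, 284.3]
tool_rot: [-35.1, 89.5, -131.0]
wrist_force: [-0.0, 1.2, -0.6]
width: 0.999
t3.50 sx 420.2 sy -44.5 tipz 102.3 | jawang err -1.69 tilt [-0.005 -0.006] | F sx -0.1 sy 1.2 z -0.6 w 1.00
```

View pics/a.png

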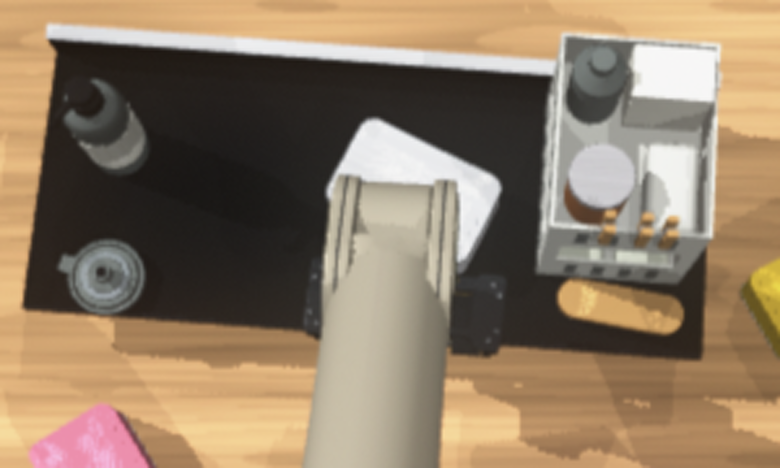

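The hand is in front of the tin, clear of the brush and caddy. It has drifted a little towards -y, so I'll correct that, then begin the push.

```bash
python3 -m crank '[[[0.003,0.005,-0.008,-1.5],[0.002,0.01,-0.004,0],[0,0.01,0,0],[0,0.008,0,0],[0,0.005,0,0],[0,0,0,0]]]'; python3 st.py
```

```text
time_s: 4.15
tool_pos: [460.3, -66.0, 281.5]
tool_rot: [4.8, 89.6, -89.5]
wrist_force: [0.6, -0.3, -0.7]
width: 1.004
t4.15 sx 463.9 sy -31.3 tipz 99.5 | jawang err -0.03 tilt [ 0.    -0.007] | F sx 0.7 sy -0.3 z -0.7 w 1.00
```

```bash
python3 -m crank '[[[0,0.006,0,0],[0,0.006,0,0],[0,0.006,0,0],[0,0.006,0,0],[0,0.006,0,0],[0,0.006,0,0],[0,0.006,0,0],[0,0.006,0,0],[0,0.006,0,0],[0,0,0,0]]]'; python3 st.py;  python3 - <<'E'
from h import *
p,d=r.snapshot("scene");cv2.imwrite("pics/b.png",cv2.resize(p[180:340,140:440,::-1],None,fx=2.6,fy=2.6,interpolation=cv2.INTER_CUBIC))
E
```

```text
time_s: 5.15
tool_pos: [518.3, -71.5, 281.1]
tool_rot: [-11.8, 89.5, -106.3]
wrist_force: [-0.1, 0.4, -0.2]
width: 0.997
t5.15 sx 522.2 sy -32.4 tipz 99.1 | jawang err -0.14 tilt [-0.002 -0.008] | F sx -0.1 sy 0.4 z -0.2 w 1.00
```

View pics/b.png

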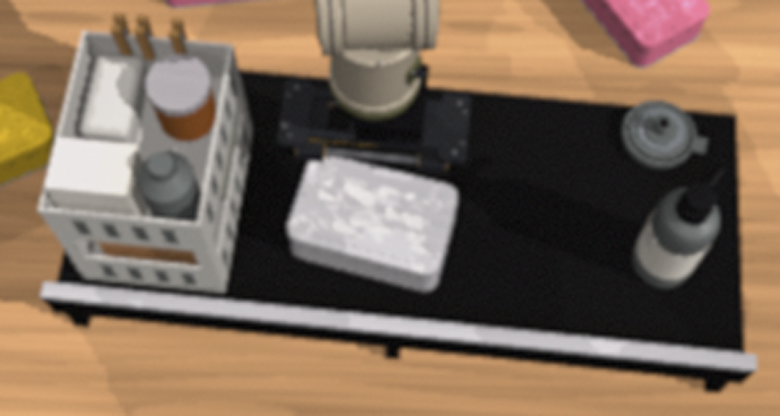

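The tin is turning square as planned. I'll continue.

```bash
python3 -m crank '[[[0,0.006,0,0],[0,0.006,0,0],[0,0.006,0,0],[0,0.006,0,0],[0,0.006,0,0],[0,0.006,0,0],[0,0.006,0,0],[0,0.006,0,0],[0,0.004,0,0],[0,0,0,0]]]'; python3 st.py;  python3 - <<'E'
from h import *
p,d=r.snapshot("scene");cv2.imwrite("pics/c.png",cv2.resize(p[180:340,140:440,::-1],None,fx=2.6,fy=2.6,interpolation=cv2.INTER_CUBIC))
E
```

```text
time_s: 6.2
tool_pos: [574.2, -75.3, 280.7]
tool_rot: [-20.2, 89.5, -114.6]
wrist_force: [-0.3, -0.0, 0.9]
width: 0.999
t6.20 sx 578.3 sy -32.0 tipz 98.7 | jawang err -0.10 tilt [-0.003 -0.007] | F sx -0.3 sy -0.0 z 0.9 w 1.00
```

View pics/c.png

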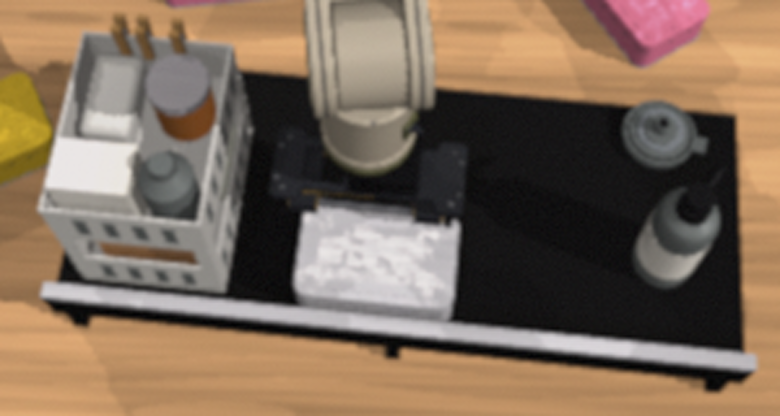

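The tin is square and about 10 mm short of the upstand. I'll finish with small steps, watching the force.

```bash
python3 -m crank '[[[0,0.003,0,0],[0,0.003,0,0],[0,0.002,0,0],[0,0.002,0,0]]]'; python3 st.py; python3 -m crank '[[[0,0.002,0,0],[0,0.002,0,0]]]'; python3 st.py;python3 -m crank '[[[0,0.002,0,0],[0,0.002,0,0]]]'; python3 st.py
```

```text
time_s: 6.65
tool_pos: [584.2, -76.0, 280.7]
tool_rot: [-24.7, 89.5, -119.1]
wrist_force: [-2.9, 0.2, 1.4]
width: 1.002
t6.65 sx 588.2 sy -32.0 tipz 98.7 | jawang err -0.09 tilt [-0.004 -0.007] | F sx -2.9 sy -0.0 z 1.4 w 1.00
time_s: 6.85
tool_pos: [586.0, -76.0, 280.6]
tool_rot: [-55.3, 89.1, -149.6]
wrist_force: [-17.2, 1.0, 13.4]
width: 1.003
t6.85 sx 590.0 sy -31.9 tipz 98.6 | jawang err -0.05 tilt [-0.014 -0.008] | F sx -17.2 sy -0.3 z 13.4 w 1.00
time_s: 7.05
tool_pos: [587.5, -76.0, 280.6]
tool_rot: [-65.3, 88.5, -159.6]
wrist_force: [-15.7, 1.0, 11.9]
width: 0.997
t7.05 sx 591.6 sy -31.7 tipz 98.6 | jawang err -0.02 tilt [-0.024 -0.009] | F sx -15.7 sy -0.2 z 11.9 w 1.00
```

The tin is against the upstand. The force rose to about 17 N at sx ≈ 590, where 589 was predicted. I'll back off, rise, look, and close the fingers.

```bash
python3 -m crank '[[[0,-0.004,0,0],[0,-0.01,0,0],[0,-0.015,0,0],[0,-0.015,0,0],[-0.03,-0.01,0,0],[-0.03,0,0,0],[-0.03,0,-0.015,0],[0,0,-0.03,0],[0,0,-0.03,0],[0,0,-0.03,0],[0,0,-0.01,0],[0,0,0,0]]]' 0; python3 st.py; python3 - <<'E'
from h import *
c=r.get_calibration("scene")
p,d=r.snapshot("scene");cv2.imwrite("pics/d.png",cv2.resize(p[180:340,140:440,::-1],None,fx=2.6,fy=2.6,interpolation=cv2.INTER_CUBIC))
W=world(d,c);psi=np.radians(-4.3);ex=np.array([np.cos(psi),np.sin(psi)]);ey=np.array([-ex[1],ex[0]])
sx=W[...,:2]@ex;sy=W[...,:2]@ey
m=(abs(W[...,2]-138)<6)&(sx>560)&(sx<720)&(sy>-160)&(sy<90)
B=cv2.boxPoints(cv2.minAreaRect(np.c_[sx[m],sy[m]].astype(np.float32)));print(B.round(1))
E
```

```text
time_s: 8.25
tool_pos: [539.1, 46.1, 374.6]
tool_rot: [-50.4, 88.9, -145.0]
wrist_force: [0.2, 0.2, -0.1]
width: 0.033
t8.25 sx 534.1 sy 86.4 tipz 192.6 | jawang err -0.27 tilt [-0.015 -0.011] | F sx 0.2 sy 0.3 z -0.1 w 0.03
[[594.7  64.5]
 [595.6 -97.1]
 [701.1 -96.5]
 [700.2  65.1]]
```

View pics/d.png

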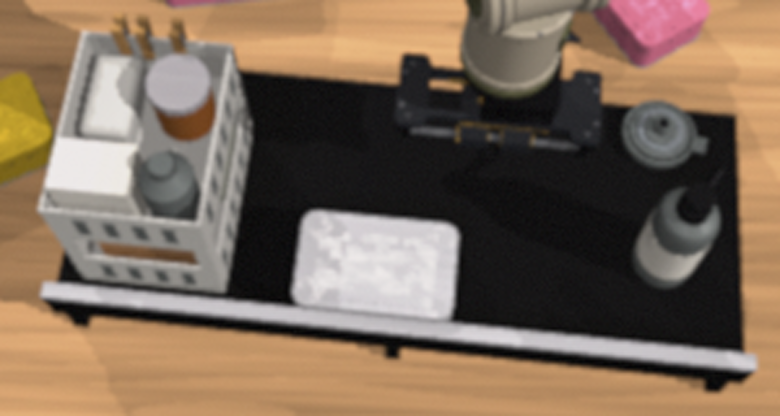

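```bash
python3 - <<'E'
from h import *
W=np.load("pics/topW.npy");psi=np.radians(-4.3);ex=np.array([np.cos(psi),np.sin(psi)]);ey=np.array([-ex[1],ex[0]])
sx=W[...,:2]@ex;sy=W[...,:2]@ey
m=(W[...,2]>150)&(W[...,2]<290)&(sx>450)&(sx<690)&(sy>100)&(sy<360)
print(np.percentile(sx[m],[1,99]),np.percentile(sy[m],[1,99]),W[m][:,2].max()); print(r.get_state()["joints"].round(1))
E
```

```text
[560.96077482 616.74665685] [247.87495259 301.5665808 ] 268.5122357548328
[  24.6   13.8  -39.4   96.8    9.5   73.7 -111.4]
```

```bash
python3 -m crank '[[[0,0.02,-0.005,0],[0,0.02,-0.005,0],[0,0.02,0,0],[0,0.02,0,0],[0,0.02,0,0],[0,0.01,0,0],[0,0,0,0]]]'; python3 st.py
```

```text
time_s: 9.0
tool_pos: [653.6, 31.6, 370.3]
tool_rot: [-37.9, 88.6, -133.4]
wrist_force: [-0.7, -0.3, 0.6]
width: 0.006
t9.00 sx 649.4 sy 80.5 tipz 188.3 | jawang err -1.17 tilt [-0.017 -0.018] | F sx -0.6 sy -0.4 z 0.6 w 0.01
```

```bash
python3 -m crank '[[[0,0,-0.012,-1.2],[0,0,-0.006,0],[0.02,0,0,0],[0.02,0,0,0],[0.02,0,0,0],[0.015,0,0,0],[0.008,0,0,0],[0,0,0,0]]]'; python3 st.py
```

```text
time_s: 9.8
tool_pos: [650.9, 50.6, 285.9]
tool_rot: [-34.4, 88.6, -128.4]
wrist_force: [-0.3, 0.0, 0.1]
width: 0.007
t9.80 sx 645.3 sy 99.2 tipz 103.9 | jawang err 0.27 tilt [-0.015 -0.019] | F sx -0.3 sy 0.0 z 0.1 w 0.01
```

```bash
python3 -m crank '[[[0.002,0.004,0.006,0],[0,0,0.006,0],[0,0,0.006,0],[0,0,0.006,0],[0,0,0.006,0],[0,0,0.006,0],[0,0,0.006,0],[0,0,0.006,0],[0,0,0.006,0],[0,0,0.006,0],[0,0,0.006,0],[0,0,0,0]]]'; python3 st.py;  python3 - <<'E'
from h import *
p,d=r.snapshot("scene");cv2.imwrite("pics/e.png",cv2.resize(p[180:340,140:440,::-1],None,fx=2.6,fy=2.6,interpolation=cv2.INTER_CUBIC))
E
```

```text
time_s: 11.0
tool_pos: [650.8, -21.7, 288.4]
tool_rot: [-26.9, 88.8, -120.9]
wrist_force: [0.1, -0.6, 0.4]
width: 0.008
t11.00 sx 650.6 sy 27.2 tipz 106.4 | jawang err 0.22 tilt [-0.011 -0.018] | F sx 0.2 sy -0.6 z 0.4 w 0.01
```

View pics/e.png

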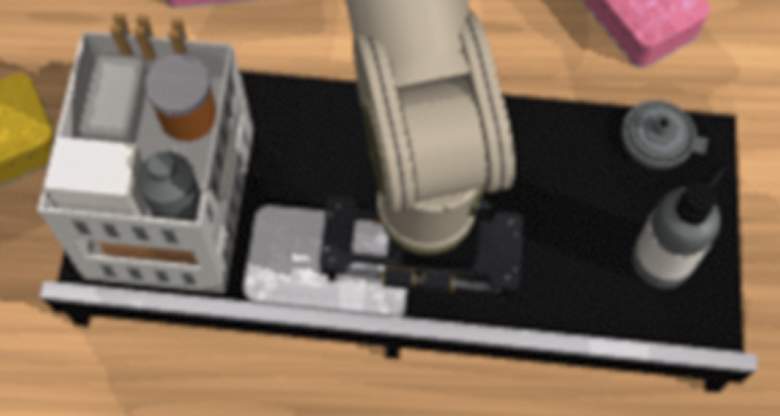

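The tin slides along the upstand, with about 20 mm left to go. I'll continue in smaller steps.

```bash
python3 -m crank '[[[0.002,0,0.004,0],[0.002,0,0.004,0],[0.001,0,0.003,0],[0,0,0.003,0],[0,0,0.002,0]]]'; python3 st.py; python3 -m crank '[[[0,0,0.0015,0],[0,0,0.0015,0]]]'; python3 st.py
```

```text
time_s: 11.55
tool_pos: [650.2, -32.2, 285.8]
tool_rot: [-27.3, 89.2, -121.0]
wrist_force: [-0.8, 1.7, 0.3]
width: 0.004
t11.55 sx 650.7 sy 16.7 tipz 103.8 | jawang err 0.63 tilt [-0.007 -0.012] | F sx -0.9 sy 1.6 z 0.3 w 0.00
time_s: 11.75
tool_pos: [649.9, -35.2, 285.8]
tool_rot: [-28.1, 89.2, -121.7]
wrist_force: [-0.7, 2.6, 2.2]
width: 0.004
t11.75 sx 650.8 sy 13.7 tipz 103.8 | jawang err 0.65 tilt [-0.007 -0.011] | F sx -0.9 sy 2.5 z 2.2 w 0.00
```

```bash
for i in 1 2 3; do python3 -m crank '[[[0,0,0.0015,0],[0,0,0.0015,0]]]' >/dev/null; python3 st.py; done
```

```text
t11.95 sx 650.8 sy 10.6 tipz 103.8 | jawang err 0.66 tilt [-0.007 -0.011] | F sx -1.1 sy 2.6 z 1.5 w 0.00
t12.15 sx 650.8 sy 7.4 tipz 103.8 | jawang err 0.66 tilt [-0.007 -0.011] | F sx -0.5 sy 3.1 z 1.5 w 0.00
t12.35 sx 650.8 sy 4.1 tipz 103.8 | jawang err 0.66 tilt [-0.007 -0.011] | F sx -2.1 sy 2.8 z 1.6 w 0.00
```

```bash
python3 -m crank '[[[0,0,0.001,0]]]' >/dev/null; python3 st.py; python3 -m crank '[[[0,0,0.001,0]]]' >/dev/null; python3 st.py; python3 - <<'E'
from h import *
for n in("scene","top"):
    p,d=r.snapshot(n);np.save("pics/f%s.npy"%n,d)
    a=p[180:320,150:310] if n=="scene" else p[80:225,230:400]
    cv2.imwrite("pics/f%s.png"%n,cv2.resize(a[...,::-1],None,fx=4,fy=4,interpolation=cv2.INTER_CUBIC))
E
```

```text
t12.45 sx 650.8 sy 2.8 tipz 103.8 | jawang err 0.65 tilt [-0.007 -0.011] | F sx -1.0 sy 3.4 z 1.4 w 0.01
t12.55 sx 650.8 sy 1.7 tipz 103.8 | jawang err 0.65 tilt [-0.008 -0.011] | F sx -0.9 sy 2.8 z 2.1 w 0.00
```

View pics/fscene.png

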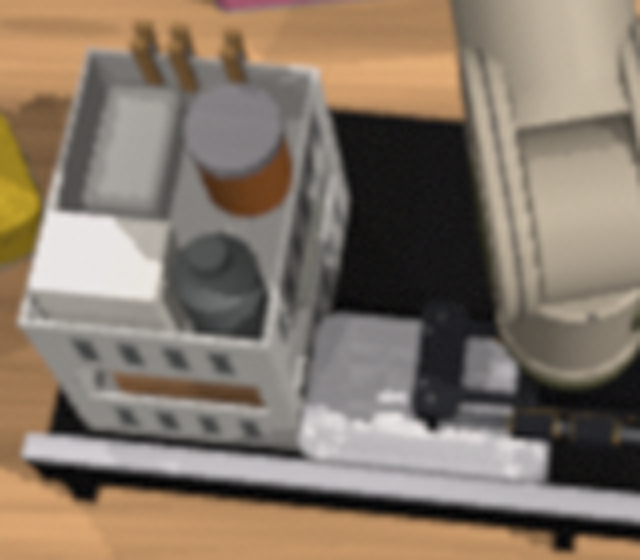

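```bash
for i in 1 2; do python3 -m crank '[[[0,0,0.001,0]]]' >/dev/null; python3 st.py; done
```

```text
t12.75 sx 650.8 sy 0.7 tipz 103.8 | jawang err 0.64 tilt [-0.007 -0.011] | F sx -1.8 sy 2.7 z 1.4 w 0.01
t12.85 sx 650.8 sy -0.3 tipz 103.9 | jawang err 0.65 tilt [-0.007 -0.011] | F sx -0.7 sy 3.0 z 2.4 w 0.00
```

```bash
python3 -m crank '[[[0,0,0.001,0]]]' >/dev/null; python3 st.py; python3 -m crank '[[[0,0,0.001,0]]]' >/dev/null; python3 st.py
```

```text
t12.95 sx 650.8 sy -1.4 tipz 103.8 | jawang err 0.65 tilt [-0.008 -0.011] | F sx -0.3 sy 2.3 z 1.2 w 0.01
t13.05 sx 650.8 sy -2.0 tipz 103.9 | jawang err 0.67 tilt [-0.007 -0.01 ] | F sx -1.7 sy 6.4 z 2.2 w 0.01
```

Force is up to 6.4 N, so contact with the caddy is starting. One more small nudge should seat it.

```bash
python3 -m crank '[[[0,0,0.001,0]]]' >/dev/null; python3 st.py
```

```text
t13.15 sx 650.8 sy -2.2 tipz 103.9 | jawang err 0.72 tilt [-0.007 -0.009] | F sx -0.3 sy 5.6 z 0.4 w 0.00
```

```bash
python3 -m crank '[[[0,0,0.0015,0]]]' >/dev/null; python3 st.py; python3 -m crank '[[[0,0,-0.003,0],[0,0,-0.006,0],[0,0,-0.01,0],[-0.02,0,-0.01,0],[-0.03,0,0,0],[-0.03,0,0,0],[-0.02,-0.02,0,0],[0,-0.03,0,0],[0,-0.03,0,0],[0,-0.03,0,0],[0,-0.03,0,0],[0,0,0,0]]]' 0.5; python3 st.py;python3 - <<'E'
from h import *
psi=np.radians(-4.3);ex=np.array([np.cos(psi),np.sin(psi)]);ey=np.array([-ex[1],ex[0]])
for n in("scene","top"):
    c=r.get_calibration(n);p,d=r.snapshot(n);np.save("pics/g%s.npy"%n,d)
    a=p[180:320,150:310] if n=="scene" else p[80:225,230:400]
    cv2.imwrite("pics/g%s.png"%n,cv2.resize(a[...,::-1],None,fx=4,fy=4,interpolation=cv2.INTER_CUBIC))
    for D in (np.load(f"pics/{n}0.npy"),d):
        W=world(D,c);sx=W[...,:2]@ex;sy=W[...,:2]@ey
        m=(abs(W[...,2]-137)<7)&(sx>570)&(sx<712)&(sy>-172)&(sy<40)
        if D is d: print(n,"tin",cv2.boxPoints(cv2.minAreaRect(np.c_[sx[m],sy[m]].astype(np.float32))).round(1).tolist())
        m=(abs(W[...,2]-280)<6)&(sx>450)&(sx<720)&(sy<-160)&(sy>-350)
        print("caddy",np.percentile(sx[m],[1,99]),np.percentile(sy[m],[1,99]))
E
```

```text
t13.25 sx 650.7 sy -2.5 tipz 103.9 | jawang err 0.79 tilt [-0.007 -0.007] | F sx -0.5 sy 6.6 z 1.0 w 0.00
time_s: 14.45
tool_pos: [506.9, -8.0, 388.4]
tool_rot: [-29.9, 89.1, -123.5]
wrist_force: [0.4, 0.2, 0.5]
width: 0.499
t14.45 sx 506.0 sy 30.0 tipz 206.4 | jawang err 0.74 tilt [-0.009 -0.014] | F sx 0.4 sy 0.2 z 0.5 w 0.50
caddy [487.35115233 679.49055571] [-323.10266376 -172.85687589]
scene tin [[594.7000122070312, -171.39999389648438], [699.5, -172.8000030517578], [701.7000122070312, 0.8999999761581421], [596.9000244140625, 2.200000047683716]]
caddy [487.44458008 679.46612885] [-323.11782425 -172.83837149]
caddy [482.43384207 679.58433118] [-325.91492498 -176.19803204]
top tin [[595.4000244140625, -15.899999618530273], [596.0999755859375, -172.1999969482422], [701.0, -171.6999969482422], [700.2999877929688, -15.399999618530273]]
caddy [482.30232258 680.05705438] [-325.93715143 -176.10101684]
```

View pics/gscene.png

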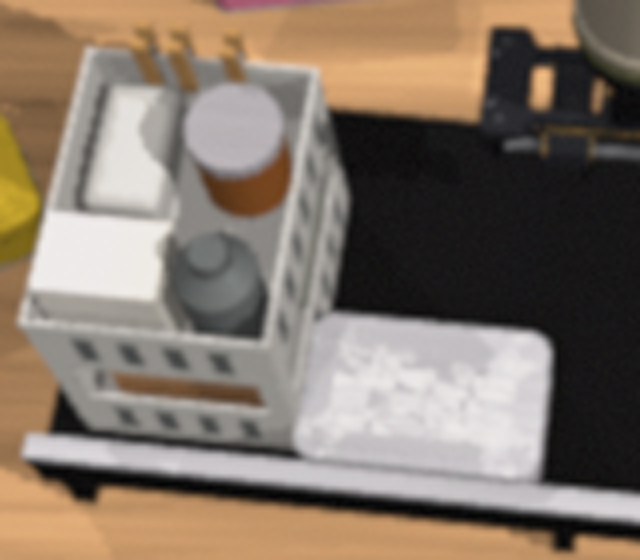

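View pics/gtop.png

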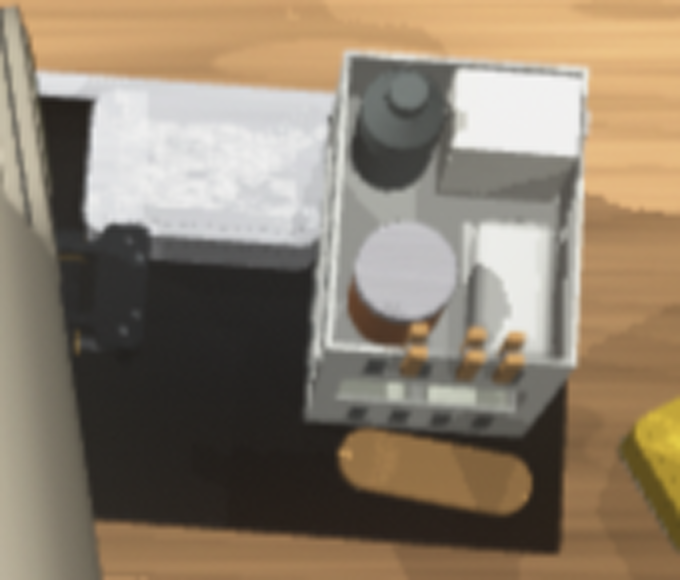

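The tin is in the corner and the caddy hasn't moved. I'll do a light seating press on the front side with the half-open fingers, to be sure it is flush.

```bash
python3 -m crank '[[[0,0.01,0.02,0.7],[0,0.01,0.02,0],[0,0.01,0.02,0],[0,0.008,0.016,0],[0,0.005,0.005,0],[0.02,0,0,0],[0.02,0,0,0],[0.02,0,0,0],[0.02,0,0,0],[0.015,0,0,0],[0.008,0,0,0],[0,0,0,0]]]' 0.5; python3 st.py
```

```text
time_s: 15.75
tool_pos: [554.8, -99.8, 280.9]
tool_rot: [-27.3, 89.4, -121.7]
wrist_force: [0.2, 0.5, 0.4]
width: 0.501
t15.75 sx 560.7 sy -57.9 tipz 98.9 | jawang err -0.15 tilt [-0.006 -0.009] | F sx 0.1 sy 0.5 z 0.4 w 0.50
```

```bash
python3 -m crank '[[[0,0.006,0,0],[0,0.006,0,0],[0,0.006,0,0],[0,0.004,0,0],[0,0.002,0,0]]]' >/dev/null; python3 st.py; python3 -m crank '[[[0,0.0015,0,0],[0,0.0015,0,0]]]' >/dev/null; python3 st.py
```

```text
t16.25 sx 588.1 sy -57.8 tipz 101.9 | jawang err -0.16 tilt [-0.002 -0.01 ] | F sx -11.2 sy 0.1 z 1.9 w 0.50
t16.45 sx 589.4 sy -57.6 tipz 101.8 | jawang err -0.13 tilt [-0.01 -0.01] | F sx -9.6 sy -0.9 z 8.7 w 0.50
```

The tin is solid against the upstand at the same place, sx ≈ 589. Withdrawing now.

```bash
python3 -m crank '[[[0,-0.004,0,0],[0,-0.01,0,0],[0,-0.015,0,0],[0,-0.02,0,0],[-0.03,-0.02,0,0],[-0.04,-0.01,-0.01,0],[-0.04,-0.01,-0.03,0],[-0.03,-0.01,-0.04,0],[0,-0.01,-0.04,0],[0,-0.01,-0.04,0],[0,-0.01,-0.04,0],[0,0,0,0]]]'; python3 st.py;python3 - <<'E'
from h import *
psi=np.radians(-4.3);ex=np.array([np.cos(psi),np.sin(psi)]);ey=np.array([-ex[1],ex[0]])
for n in("scene","top"):
    c=r.get_calibration(n);p,d=r.snapshot(n)
    a=p[180:320,150:310] if n=="scene" else p
    f=4 if n=="scene" else 1
    cv2.imwrite("pics/i%s.png"%n,cv2.resize(a[...,::-1],None,fx=f,fy=f,interpolation=cv2.INTER_CUBIC))
    for D in (np.load(f"pics/{n}0.npy"),d):
        W=world(D,c);sx=W[...,:2]@ex;sy=W[...,:2]@ey
        m=(abs(W[...,2]-139)<7)&(sx>570)&(sx<712)&(sy>-172)&(sy<40)
        if D is d: print(n,"tin",cv2.boxPoints(cv2.minAreaRect(np.c_[sx[m],sy[m]].astype(np.float32))).round(1).tolist())
        m=(abs(W[...,2]-280)<6)&(sx>450)&(sx<720)&(sy<-160)&(sy>-350)
        print("caddy",np.percentile(sx[m],[1,99]),np.percentile(sy[m],[1,99]))
E
```

```text
time_s: 17.65
tool_pos: [461.6, 116.2, 427.9]
tool_rot: [-10.6, 89.2, -105.4]
wrist_force: [-0.5, -0.3, 0.4]
width: 0.5
t17.65 sx 451.6 sy 150.5 tipz 245.9 | jawang err -0.46 tilt [-0.004 -0.013] | F sx -0.4 sy -0.3 z 0.4 w 0.50
caddy [487.35115233 679.49055571] [-323.10266376 -172.85687589]
scene tin [[595.2000122070312, -12.600000381469727], [596.4000244140625, -172.60000610351562], [700.4000244140625, -171.8000030517578], [699.2999877929688, -11.800000190734863]]
caddy [487.51290712 679.76601971] [-323.40992098 -172.83927982]
caddy [482.43384207 679.58433118] [-325.91492498 -176.19803204]
top tin [[595.7000122070312, -171.60000610351562], [699.7999877929688, -172.60000610351562], [701.2999877929688, -16.100000381469727], [597.2000122070312, -15.100000381469727]]
caddy [482.99661839 679.63424004] [-326.0073963  -176.20201869]
```

View pics/iscene.png

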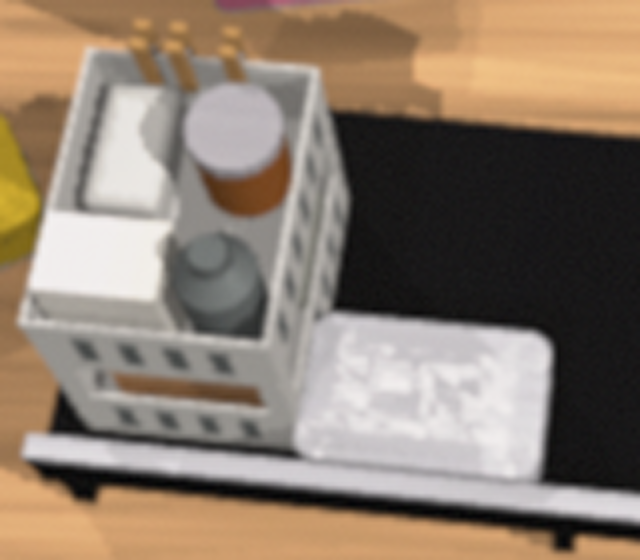

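View pics/itop.png

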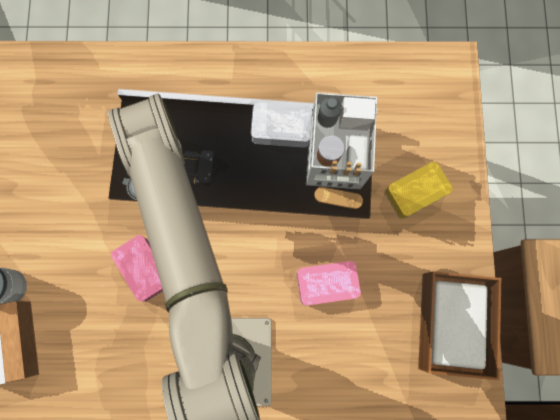

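```bash
python3 - <<'E'
from bench import r
print(r.finish_job(), r.get_state()["time_s"])
E
```

```text
the job is handed in; nothing more can be done
the job is handed in; nothing more can be done
```

The tin is in its corner: long side against the upstand, end against the caddy. I pushed it to the upstand with both fingertips, slid it along to the caddy with the fingers shut, and gave a light final press on the front.

- **Tin:** the last pictures show it square to within about 0.5°. Its free end is about 160 mm from the caddy's side, the tin's own length. Any gap left at the caddy is within the 2–3 mm by which the two cameras differ.
- **Caddy:** it moved less than 1 mm. The highest force I read while pushing towards it was 6.6 N.
- **Other things:** I saw no sign that the brush or the look-alikes moved. The arm hid the bottle and most of the funnel in the last picture. I didn't measure them again, but the hand met no force near them.
- **Limits:** the highest wrist reading was about 22 N, while pressing on the upstand. The job took about 18 s, and the hand was clear of everything when I handed it in.

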